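# Pull the colour filter from the projector lamp house and show it at the light panel

## Task

Close the lamp shutter by swinging the red sprung lever on the lamp house to its stop and letting it spring back, then lift the brown cover flap by its orange-tipped tongue until it stands open, leaning back past upright, and leave it so. Draw the filter plate up out of its slot by its yellow tab and hold it upright in front of the middle of the lit panel, its face parallel to the panel and about 90 mm away from it, touching nothing else. Finish while still holding it there in the gripper, keep still, and leave everything else on the table where it stands.

Things in the scene. Friction and masses are not known exactly. Their poses are not given: they have to be found in the camera images.
- lamphouse: cream lamp house, fixed. Origin on the table under the filter slot; front faces -x, z up. Filter tower x -50 to 62 mm, y -73 to 73, rim 105 high, walls 8 mm, open on top under the flap. Lamp block x -57 to 73, y 73 to 177, top 90 high. Black lens barrel on the -y side to y -124, up to 78 high
- slot (a point): middle of the slot's mouth, 58 mm above the table over the lamp house origin, axes as the lamp house. The plate stands in this 12 mm wide (y) slot between dark guide rails; slot floor 20 mm above the table. Above the rails the well is free, x -42 to 54 mm, y -65 to 65 mm
- shutter_lever (a joint): angle of the sprung shutter lever on top of the lamp block, rad: 0 at rest, 1.22 at its stop. A spring holds it at 0 (about 1.4 N at the knob, 4 N at the stop) and swings it back when released
- lever_knob (a point): the lever's upright red knob (16 mm diameter, 36 mm tall, from 94 to 130 mm above the table); this point is on its axis 115 mm above the table. Its axis is 60 mm from the lever pivot; at rest at lamp house x -19, y 156 mm; it swings counterclockwise seen from above, so towards the lamp house's -y, to x -19, y 88 mm at the stop
- lever_pivot (a point): point on the vertical lever pivot axis, at lamp house x 30, y 122 mm, 115 mm above the table (same height as lever_knob)
- flap (a joint): angle of the cover flap, rad: 0 shut (level), pi/2 upright, 1.92 its stop (leaning back, away from the front). It starts shut or slightly ajar. A stiff hinge (about 0.14 N m) keeps it where it is left
- flap_grip (a point): middle of the grip bar (orange, 12 mm diameter, 30 mm long, along lamp house y) at the end of the flap's tongue, 140 mm from the hinge axis. The tongue is 30 mm wide and 6 mm thick and stands out 29 mm from the flap's front edge, free at both sides, above and below: pinch it across its 30 mm width
- flap_hinge (a point): middle of the flap's hinge axis (along lamp house y) at the rear rim, lamp house x 62, y 0, 109 mm above the table. The flap is 146 mm wide and 6 mm thick; the tongue swings up and over to the rear (+x of the lamp house)
- filter: the loose filter plate, hidden under the shut flap, 70 g or so: dark frame 60 mm (x) by 8 mm (y, its face normal) by 56 mm (z) round a green pane, and on its top a yellow tab 24 mm (x) by 8 mm (y) by 22 mm (z), so 78 mm high in all. Origin mid lower edge, z up. In its slot: origin 20 mm, tab top 98 mm above the table, axes along the lamp house's
- filter_centre (a point): middle of the green pane, 28 mm above the plate's lower edge and 50 mm below the tab's top
- panel: upright light panel on a foot, fixed: black case 20 mm thick (x), 170 mm wide (y), from 45 to 215 mm high; foot 100 mm (x) by 130 mm (y), 12 mm high. Origin on the table under the case; -x points out of the lit white face (150 by 150 mm)
- panel_face (a point): middle of the lit face, 130 mm above the table, axes as the panel's (-x out of the face towards the viewer, y across, z up)
- v_block: steel V-block, 50 by 45 by 40 mm. Loose bystander, to be left alone; origin under its middle
- ring_gauge: steel ring gauge, 60 mm diameter, 18 mm high. Loose bystander, to be left alone; origin under its middle
- plug_gauge: upright brass plug gauge, 22 mm diameter, 55 mm high. Loose bystander, to be left alone; origin under its middle
- cleaner_jar: closed jar, 50 mm diameter, 60 mm high. Loose bystander, to be left alone; origin under its middle
Mind the look-alikes: they are no part of the job. What is meant by the panel is not pink or turquoise, and is the larger of those in its own colour.

How it is judged:
By the outcome, as a careful person would: the job done as asked, in the order asked, and still so for the second after the job is handed in, while the arm keeps its last pose, push and grip.
It also fails if it takes over 70 s, if anything falls off the work surface, if the arm or the gripper's body presses on something with over 40 N, if the wrist force passes 120 N, or if a joint passes its speed limit or range.

## Robot

A 6-joint arm with a two-finger parallel gripper is mounted at the origin on the work surface. World frame = base frame: x ahead of the robot, y to its left, z up, the work surface at z = 0. Lengths are in m, angles in rad, forces in N, time in s.
With the tool pointing down it reaches from about 0.35 to 0.975 m from the base axis. Payload 4.9 kg.
Tool frame: the origin (TCP) lies between the finger pads; the fingertips stand 25 mm ahead of it and the grasp point (between the pads) lies 6 mm ahead of it; z points along the fingers, y is the line along which they close (so a half turn about z gives the same grasp; the last joint's range is limited). The gripper opens to 85 mm and grips with 20 to 120 N. Pads are 22 mm wide; open, the fingers measure 114 mm over their backs; the gripper's body (76 mm by 85 mm) begins 54 mm behind the grasp point. The pads swing forward as they close: fully open they stand 13 mm farther back than shut.
Start: joints at [-0.119, 0.053, 1.613, -0, 1.476, -0.119], TCP at [0.625, 0, 0.256] pointing down, gripper open.
Joint ranges: [-3.01, 3.01], [-1.01, 2.22], [0.06, 2.58], [-1.02, 4.17], [0.09, 2.62], [-3.14, 3.14]. Speed limits (rad/s): [2.57, 2.57, 3.14, 3.14, 3.14, 3.14].

## Interface

Orientations are given as a unit quaternion [w, x, y, z].
In Python, from plant import manip gives the robot as it stands.
- The arm moves only by the shell command python3 -m inch 'ROWS'. ROWS is JSON, a list of rows, each a list of 3 entries, a list of its own where there are three numbers: the shift along the tool's x, y, z in m, then the turn, a rotation vector about the tool's x, y, z in rad, then the opening, from 0 (shut) to 1 (fully open). A call has 1 to 8 rows; each row shifts and turns the commanded pose from where the row before left it, along the tool's axes as they then stand; what a row does not reach is not made up. A row lasts 1/10 s, in which the tool goes at most 50 mm and 8.59 degrees, less where a joint would pass 70% of its speed; a pose out of reach is approached as far as the arm can. A call with a gripper value outside its range is refused whole. The fingers move at their own pace and stop on an object; the grip force is fixed at half the most. Time passes only in rows, so rows that do not move let the fingers close. It gives the time, the measured TCP pose, the force, the opening and the grip force at its end, in the units of the state.
- manip.state(): the state, without advancing time (a new reading comes with each control period).
- manip.grab_frame(name): name is "scene" or "side" or "wrist"; returns (picture, depth): 420x560x3 uint8, red, green, blue; 420x560 float32, m along the optical axis (not along the pixel's ray), 0 where there is no reading.
- manip.camera_params(name): a dict with "camera_matrix" (3x3 intrinsics, pixels), "rvec" (rotation vector, rad) and "tvec" (3), from world to camera coordinates, as OpenCV has them. Camera axes: x right, y down, z forward; pixel columns grow to the right and rows downward; lengths in m; the calibration is good to about 2 mm. A picture is of the moment at which its call begins: read the wrist's pose just before it. camera_params takes no time and is no camera call; for the wrist camera it gives the pose at the moment of the call.
- manip.job_done(): hands the job in; it is judged then, once.
Trained networks look in the newest picture that a camera, given by its name, has taken for a name from the list of things; names that differ only in an ending like _2 or _b are one class to them, and where a whole thing is asked for, a point or a joint stands for the part that bears it (a point fixed in the world has none). Each returns a list of dicts, best first, with "score" (0 to 1); they miss things now and then, are a little off and sometimes report something else, mostly with a low value. They report only what shows in the picture. A call takes as long as a camera call. They do not tell look-alikes from the thing itself.
- manip.look_for(camera, label): "point" ([x, y, z] in m, in world coordinates, good to about 4 mm: the middle of the surface that is visible of it).
The state is a dict: "time": time; "joint_pos": joint angles; "joint_vel": joint speeds; "joint_efforts": joint torques, N m; "tool_pos": TCP position; "tool_rot": TCP orientation; "contact_force": force on the tool from outside, world axes, zero at the start; "ft_torque": the same for the moment, N m; "gripper_width": opening from 0.0 (shut) to 1.0 (fully open); "grasp_force": force on a finger pad.
Only numpy, scipy, OpenCV 4.12 (cv2) and the standard library are available. Lean on these libraries where they do the work, as an engineer would, in place of code of your own. Each camera call takes 0.05 s, during which the arm holds its last target. There are 200 camera calls.

## Working session

There is one attempt and no reset: what is moved stays moved. The work goes in short steps, Python scripts to look and compute and a shell command to move; the robot and the scene stay as the last step left them, time stands still between calls to the robot, and variables do not carry over. Pictures are saved under pics/ and viewed, at most 10 in all, crops included, and the job is handed in when it is done.

```bash
mkdir -p pics; ls; cat > h.py <<'E'
import numpy as np, cv2
from plant import manip
from scipy.spatial.transform import Rotation as R
def cam(n):
    p=manip.camera_params(n); K=np.array(p["camera_matrix"]); Rm=cv2.Rodrigues(np.array(p["rvec"],float))[0]; return K,Rm,np.array(p["tvec"],float).ravel()
def cloud(n):
    K,Rm,t=cam(n); im,d=manip.grab_frame(n)
    v,u=np.mgrid[:d.shape[0],:d.shape[1]]
    c=np.stack([(u-K[0,2])/K[0,0]*d,(v-K[1,2])/K[1,1]*d,d],-1)
    w=(c-t)@Rm; w[d<=0]=np.nan
    return im,d,w
def save(f,im): cv2.imwrite("pics/"+f,im[:,:,::-1])
def pose():
    s=manip.state(); q=s["tool_rot"]; return np.array(s["tool_pos"]),R.from_quat([q[1],q[2],q[3],q[0]])
E
python3 - <<'E'
from h import *
for n in ("scene","side"):
    im,d,w=cloud(n); save(n+"0.png",im); np.save(n+"0.npy",w)
    for l in "lamphouse shutter_lever lever_knob flap flap_grip panel filter v_block ring_gauge plug_gauge cleaner_jar".split():
        print(n,l,[(round(o["score"],2),np.round(o["point"],3).tolist()) for o in manip.look_for(n,l)][:4])
print(manip.state())
p,r=pose();print(r.as_matrix().round(3))
E
```

```text
pics
scene lamphouse [(0.94, [0.637, 0.095, 0.089])]
scene shutter_lever [(0.55, [0.618, 0.2, 0.104])]
scene lever_knob [(0.54, [0.622, 0.199, 0.104])]
scene flap [(0.63, [0.592, 0.069, 0.113])]
scene flap_grip [(0.72, [0.594, 0.066, 0.109]), (0.25, [0.634, 0.095, 0.09])]
scene panel [(0.8, [0.73, -0.449, 0.115]), (0.74, [0.342, -0.352, 0.141]), (0.73, [0.178, -0.287, 0.1]), (0.72, [0.512, -0.374, 0.13])]
scene filter [(0.21, [0.637, 0.094, 0.086])]
scene v_block [(0.56, [0.59, -0.186, 0.027])]
scene ring_gauge [(0.68, [0.59, 0.066, 0.109])]
scene plug_gauge []
scene cleaner_jar [(0.6, [0.684, -0.165, 0.056]), (0.44, [0.507, -0.373, 0.13]), (0.33, [0.636, 0.092, 0.094])]
side lamphouse [(0.81, [0.59, 0.144, 0.088])]
side shutter_lever [(0.7, [0.59, 0.143, 0.089]), (0.47, [0.625, 0.198, 0.103])]
side lever_knob [(0.69, [0.588, 0.074, 0.108]), (0.66, [0.627, 0.197, 0.102])]
side flap [(0.61, [0.586, 0.075, 0.108])]
side flap_grip [(0.87, [0.588, 0.072, 0.114])]
side panel [(0.88, [0.688, -0.413, 0.057]), (0.75, [0.495, -0.348, 0.078]), (0.73, [0.332, -0.331, 0.045]), (0.73, [0.177, -0.
[... 340 characters left out ...]
802306e-05,
        1.47600512e+00, -1.18999690e-01]), 'joint_vel': array([-4.36218084e-05, -2.04701799e-03, -6.15168467e-04,  8.20429618e-04,
        1.20733291e-03, -1.07215975e-03]), 'joint_efforts': array([ 4.75798734e-04, -3.93686342e+01, -3.70459664e+01, -7.57805560e-05,
        4.99888738e-04, -4.83041532e-06]), 'tool_pos': array([6.24992184e-01, 2.08326675e-05, 2.56318249e-01]), 'tool_rot': array([1.61253797e-07, 7.07098551e-01, 7.07115011e-01, 9.67622391e-06]), 'contact_force': array([0.46018795, 0.26274986, 0.34594586]), 'ft_torque': array([-0.02589485, -0.01291799, -0.03749967]), 'grasp_force': 0.0, 'gripper_width': 1.0007216720829628}
[[-0.  1.  0.]
 [ 1.  0.  0.]
 [ 0.  0. -1.]]
```

View pics/scene0.png

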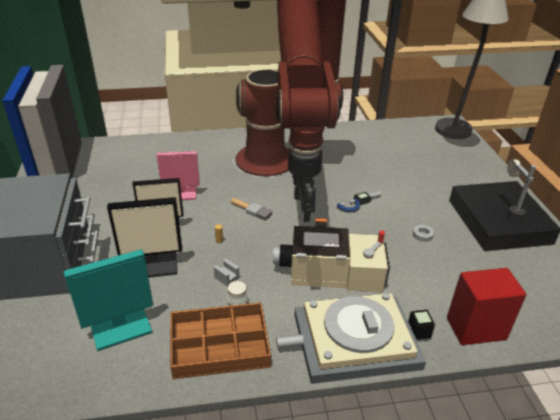

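View pics/side0.png

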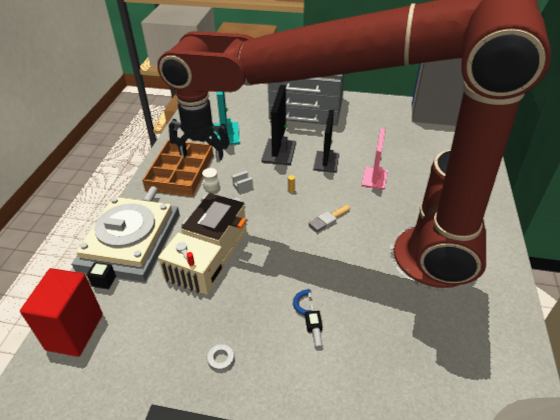

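Scene view: the lamp house is at the centre, with the orange grip at (320,222) and the red knob at (381,237). The larger black/white panel is at (146,230), a smaller look-alike stands at (158,200), and there are pink and turquoise ones too. The side view agrees: knob at (190,258), grip at (243,222), panel at (280,130).

```bash
python3 - <<'E'
from h import *
for n in ("scene","side"):
    im=cv2.imread(f"pics/{n}0.png"); w=np.load(n+"0.npy"); h=cv2.cvtColor(im,cv2.COLOR_BGR2HSV)
    H,S,V=[h[...,i].astype(int) for i in range(3)]
    roi=(w[...,0]>.45)&(w[...,0]<.8)&(w[...,1]>-.05)&(w[...,1]<.32)&(w[...,2]>.05)&(w[...,2]<.16)
    for nm,m in (("red",((H<5)|(H>175))&(S>180)&(V>90)),("orange",(H>=5)&(H<16)&(S>200)&(V>120))):
        q=w[m&roi]; print(n,nm,len(q),np.median(q,0).round(3),np.nanmin(q,0).round(3),np.nanmax(q,0).round(3))
    m=roi&(abs(w[...,2]-.09)<.004)&(S<140)&(V>100)&(w[...,1]>.12)
    q=w[m][:,:2]; r=cv2.minAreaRect((q*1000).astype(np.float32)); print("block",len(q),r,cv2.boxPoints(r).round().tolist())
    m=roi&(w[...,2]>.104)&(w[...,2]<.13)&(V<110)
    q=w[m]; 
    if len(q)>20: r=cv2.minAreaRect((q[:,:2]*1000).astype(np.float32)); print("flap",len(q),r,np.median(q,0))
w=np.load("scene0.npy");im=cv2.imread("pics/scene0.png")
q=w[206:257,119:176].reshape(-1,3);V=im[206:257,119:176].min(2).reshape(-1)
q=q[(V>110)&(abs(q[:,0]-.5)<.12)]; c=np.median(q,0); q=q[np.linalg.norm(q-c,axis=1)<.12]
for _ in range(3):
    c=q.mean(0); nrm=np.linalg.svd(q-c,full_matrices=False)[2][2]; q=q[abs((q-c)@nrm)<.006]
nrm*=np.sign(nrm[0]); t=np.cross([0,0,1],nrm); a=(q-c)@t
print(len(q),"n",nrm,"c",c,"t",t,np.percentile(a,[.5,99.5]),np.percentile(q[:,2],[.5,99.5]))
print("mid",c+t*np.percentile(a,[.5,99.5]).mean())
E
```

```text
scene red 6 [0.602 0.22  0.13 ] [0.598 0.219 0.126] [0.608 0.222 0.131]
  return _methods._mean(a, axis=axis, dtype=dtype,
  ret = um.true_divide(
Traceback (most recent call last):
ValueError: zero-size array to reduction operation fmin which has no identity
```

```bash
python3 - <<'E'
from h import *
a=cv2.imread("pics/scene0.png")[200:300,260:400]; b=cv2.imread("pics/side0.png")[170:310,150:270]
cv2.imwrite("pics/crop0.png",np.hstack([cv2.resize(a,(400,286)),cv2.resize(b,(400,466))[:286]]) if 0 else np.hstack([cv2.copyMakeBorder(cv2.resize(a,(400,286)),0,180,0,0,0),cv2.resize(b,(400,466))]))
E
```

```text
(no output)
```

View pics/crop0.png

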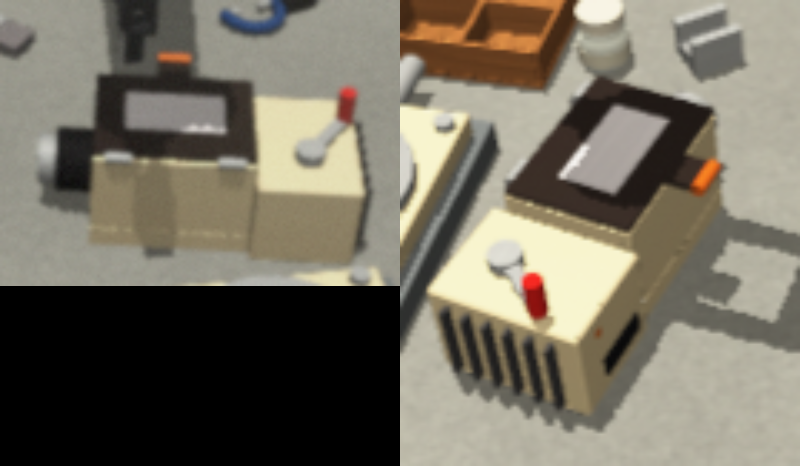

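Crop: the flap is shut, the lever is at rest, and the tongue points toward the robot. I'll loosen the colour limits.

```bash
python3 - <<'E' 2>/dev/null
from h import *
for n in ("scene","side"):
    im=cv2.imread(f"pics/{n}0.png"); w=np.load(n+"0.npy"); h=cv2.cvtColor(im,cv2.COLOR_BGR2HSV)
    H,S,V=[h[...,i].astype(int) for i in range(3)]
    roi=(w[...,0]>.45)&(w[...,0]<.8)&(w[...,1]>-.05)&(w[...,1]<.32)&(w[...,2]>.05)&(w[...,2]<.16)
    for nm,m in (("red",((H<5)|(H>174))&(S>150)&(V>90)),("orange",(H>=5)&(H<17)&(S>170)&(V>120))):
        q=w[m&roi]; print(n,nm,len(q),np.median(q,0).round(3)); 
        if len(q): print(q.min(0).round(3),q.max(0).round(3))
    m=roi&(abs(w[...,2]-.09)<.004)&(V>100)&(w[...,1]>.12)
    q=w[m][:,:2]; r=cv2.minAreaRect((q*1000).astype(np.float32)); print("block",len(q),r,cv2.boxPoints(r).round().tolist())
    m=roi&(w[...,2]>.100)&(w[...,2]<.13)&(w[...,1]<.16)
    q=w[m]; 
    if len(q)>20: r=cv2.minAreaRect((q[:,:2]*1000).astype(np.float32)); print("flap",len(q),r,np.median(q,0))
w=np.load("scene0.npy");im=cv2.imread("pics/scene0.png")
q=w[196:260,112:182].reshape(-1,3);V=im[196:260,112:182].min(2).reshape(-1)
q=q[(V>90)&(abs(q[:,0]-.5)<.12)]; c=np.median(q,0); q=q[np.linalg.norm(q-c,axis=1)<.12]
for _ in range(3):
    c=q.mean(0); nrm=np.linalg.svd(q-c,full_matrices=False)[2][2]; q=q[abs((q-c)@nrm)<.006]
nrm*=np.sign(nrm[0]); t=np.cross([0,0,1],nrm); a=(q-c)@t
print(len(q),"n",nrm,"c",c,"t",t,np.percentile(a,[.5,99.5]),np.percentile(q[:,2],[.5,99.5]))
print("mid",c+t*np.percentile(a,[.5,99.5]).mean())
E
```

```text
scene red 39 [0.606 0.22  0.121]
[0.595 0.215 0.101] [0.612 0.228 0.132]
scene orange 21 [0.512 0.083 0.114]
[0.506 0.07  0.11 ] [0.516 0.094 0.118]
block 943 ((620.811279296875, 179.639404296875), (98.43217468261719, 132.985595703125), 77.50996398925781) [[545.0, 146.0], [675.0, 117.0], [696.0, 213.0], [567.0, 242.0]]
flap 1862 ((580.949951171875, 67.65961456298828), (146.2442626953125, 152.72415161132812), 78.42566680908203) [0.59885847 0.06661434 0.11196381]
side red 69 [0.594 0.226 0.12 ]
[0.59  0.215 0.098] [0.603 0.23  0.133]
side orange 55 [0.506 0.082 0.115]
[0.499 0.007 0.057] [0.595 0.23  0.125]
block 1323 ((613.4050903320312, 168.8612823486328), (121.68850708007812, 132.52175903320312), 78.45319366455078) [[536.0, 123.0], [666.0, 96.0], [691.0, 215.0], [561.0, 242.0]]
flap 1941 ((575.8998413085938, 66.77604675292969), (149.25820922851562, 151.38768005371094), 78.37549591064453) [0.58277213 0.07601941 0.11283719]
2595 n [ 0.9998148   0.01912143 -0.00217492] c [ 0.51272612 -0.38046757  0.13407986] t [-0.01912143  0.9998148   0.        ] [-0.0738168   0.07331615] [0.05643401 0.20475499]
mid [ 0.5127309  -0.38071785  0.13407986]
```

```bash
python3 -m inch '[[[0.03,-0.015,-0.025],[0,0,0],1],[[0.03,-0.015,-0.025],[0,0,0],1],[[0.03,-0.015,-0.025],[0,0,0],1],[[0.03,-0.015,-0.025],[0,0,0],1],[[0,0,0],[0,0,-0.149],0],[[0,0,0],[0,0,-0.149],0],[[0,0,0],[0,0,-0.149],0],[[0,0,0],[0,0,-0.149],0]]'
python3 -m inch '[[[0,0,0],[0,0,-0.149],0],[[0,0,0],[0,0,-0.149],0],[[0,0,0],[0,0,-0.149],0],[[0,0,0],[0,0,-0.149],0],[[0,0,0],[0,0,-0.149],0],[[0,0,0],[0,0,-0.024],0],[[0,0,0],[0,0,0],0],[[0,0,0],[0,0,0],0]]'
python3 - <<'E'
from h import *
im,d,w=cloud("wrist"); save("w1.png",im); np.save("w1.npy",w)
p,r=pose(); print(p,r.as_matrix().round(3),manip.state()["joint_pos"].round(3))
for l in ("lever_knob","flap_grip","flap_hinge","lever_pivot"): print(l,[(round(o["score"],2),np.round(o["point"],3).tolist()) for o in manip.look_for("wrist",l)][:2])
E
```

```text
time: 2.0
tool_pos: [0.5649, 0.1202, 0.3565]
tool_rot: [0.0, 0.465, 0.885, 0.0]
contact_force: [-0.1, 0.4, -0.1]
gripper_width: 0.329
grasp_force: 0.0
time: 2.8
tool_pos: [0.565, 0.12, 0.3563]
tool_rot: [-0.0, 0.104, 0.995, -0.0]
contact_force: [0.6, -1.4, -0.0]
gripper_width: 0.001
grasp_force: 0.0
[0.56497018 0.12000967 0.3563324 ] [[-0.979  0.206  0.   ]
 [ 0.206  0.979  0.   ]
 [-0.     0.    -1.   ]] [ 0.08  -0.1    1.598  0.     1.643 -1.283]
lever_knob [(0.89, [0.619, 0.194, 0.101]), (0.53, [0.579, 0.064, 0.114])]
flap_grip [(0.73, [0.586, 0.104, 0.111]), (0.56, [0.58, 0.067, 0.115])]
flap_hinge [(0.76, [0.587, 0.1, 0.112])]
lever_pivot [(0.63, [0.586, 0.103, 0.112])]
```

View pics/w1.png

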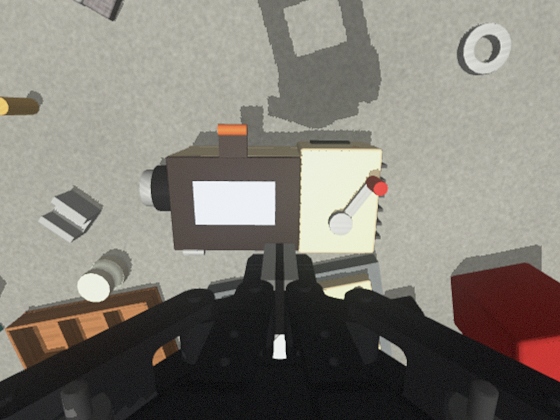

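The wrist view shows the knob at (380,187), the grip at (232,130) and the lamp house nearly aligned with the tool. Next I fit the lamp pose from this cloud.

```bash
cat >> h.py <<'E'
YAW=np.deg2rad(-11.9); O=np.array([.586,.066])
def lamp():
    f=np.load("lamp.npy"); return f[0],f[1:3]
def toolshift(x,y,z):
    """shift in tool axes (m) to bring TCP to lamp-frame mm (x,y,z)"""
    a,o=lamp(); c,s=np.cos(a),np.sin(a)
    t=np.array([o[0]+(c*x-s*y)/1e3,o[1]+(s*x+c*y)/1e3,z/1e3]); p,r=pose(); return r.inv().apply(t-p).round(4),t
def inlamp(p):
    a,o=lamp(); c,s=np.cos(a),np.sin(a); d=np.asarray(p)[...,:2]-o
    return np.stack([c*d[...,0]+s*d[...,1],-s*d[...,0]+c*d[...,1],np.asarray(p)[...,2]],-1)*1e3
E
python3 - <<'E'
from h import *
im=cv2.imread("pics/w1.png"); w=np.load("w1.npy"); h=cv2.cvtColor(im,cv2.COLOR_BGR2HSV)
H,S,V=[h[...,i].astype(int) for i in range(3)]
v,u=np.mgrid[:420,:560]
red=(u>365)&(u<390)&(v<200)&(v>170)&((H<6)|(H>174))&(S>150)
org=(u>210)&(u<255)&(v>120)&(v<145)&(H<20)&(S>150)&(V>110)
R_={}
for nm,m in (("red",red),("org",org)):
    q=w[m]; top=q[q[:,2]>np.nanmax(q[:,2])-.006]; print(nm,m.sum(),np.median(q,0),"top",top.mean(0),np.nanmin(q,0),np.nanmax(q,0)); R_[nm]=top.mean(0)
m=(abs(w[...,2]-.09)<.004)&(u>295)&(u<390)&(v<260)&(v>140)
print("block",cv2.minAreaRect((w[m][:,:2]*1000).astype(np.float32)))
m=(abs(w[...,2]-.112)<.006)&(u>165)&(u<302)&(v<260)&(v>150)
print("flap",cv2.minAreaRect((w[m][:,:2]*1000).astype(np.float32)), np.median(w[m][:,2]))
# yaw from grip->knob
d=R_["red"]-R_["org"]; a1=np.arctan2(d[1],d[0])-np.arctan2(156,59); print("len",np.hypot(*d[:2]),np.hypot(156,59),"yaw",np.rad2deg(a1))
for y in (a1,np.deg2rad(-12)):
    c,s=np.cos(y),np.sin(y); M=np.array([[c,-s],[s,c]])
    print(R_["org"][:2]-M@[-.078,0],R_["red"][:2]-M@[-.019,.156])
E
```

```text
red 151 [nan nan nan] top [0.59741706 0.21939593 0.12889318] [0.59054146 0.21257128 0.08031801] [0.61967357 0.22961282 0.13082108]
org 289 [nan nan nan] top [0.50715029 0.08020064 0.11507747] [0.4996869  0.06479193 0.11152481] [0.51472649 0.0953234  0.11795391]
block ((615.40380859375, 177.27218627929688), (98.9922103881836, 129.27569580078125), 77.84171295166016)
flap ((587.6240234375, 62.35536193847656), (146.7847900390625, 120.30709838867188), 79.0283432006836) 0.1121269270664668
len 0.1659018279695176 166.7842918262988 yaw -12.24613282873525
[0.58337544 0.06365593] [0.58289529 0.06291552]
[0.58344581 0.06398353] [0.58356764 0.06285458]
```

```bash
python3 - <<'E'
from h import *
np.save("lamp.npy",[np.deg2rad(-12.1),.584,.0645])
print(inlamp(pose()[0]))
for t in ((-24,200,200),(-24,200,129),(-24,178.5,129),(-24,110.5,129)): print(t,*toolshift(*t))
E
```

```text
[-30.22718542  50.27410009 356.29755007]
(-24, 200, 200) [-0.007   0.1497  0.1563] [0.60245691 0.26508749 0.2       ]
(-24, 200, 129) [-0.007   0.1497  0.2273] [0.60245691 0.26508749 0.129     ]
(-24, 178.5, 129) [-0.0069  0.1282  0.2273] [0.59795012 0.24406515 0.129     ]
(-24, 110.5, 129) [-0.0065  0.0602  0.2273] [0.58369605 0.17757589 0.129     ]
```

```bash
python3 -m inch '[[[-0.0035,0.038,0.01],[0,0,0],0],[[-0.0035,0.038,0.01],[0,0,0],0],[[0,0.038,0.03],[0,0,0],0],[[0,0.036,0.036],[0,0,0],0],[[0,0,0.04],[0,0,0],0],[[0,0,0.04],[0,0,0],0],[[0,0,0.04],[0,0,0],0],[[0,0,0.021],[0,0,0],0]]'
python3 - <<'E'
from h import *
manip.state(); print(inlamp(pose()[0]))
im,d,w=cloud("side"); save("s2.png",cv2.resize(im[170:330,100:300],(800,600)))
E
```

```text
time: 3.85
tool_pos: [0.6001, 0.2643, 0.125]
tool_rot: [-0.003, 0.103, 0.995, -0.001]
contact_force: [-0.9, -0.3, -0.5]
gripper_width: -0.001
grasp_force: 0.0
[-26.17770231 198.68797761 125.0413419 ]
```

View pics/s2.png

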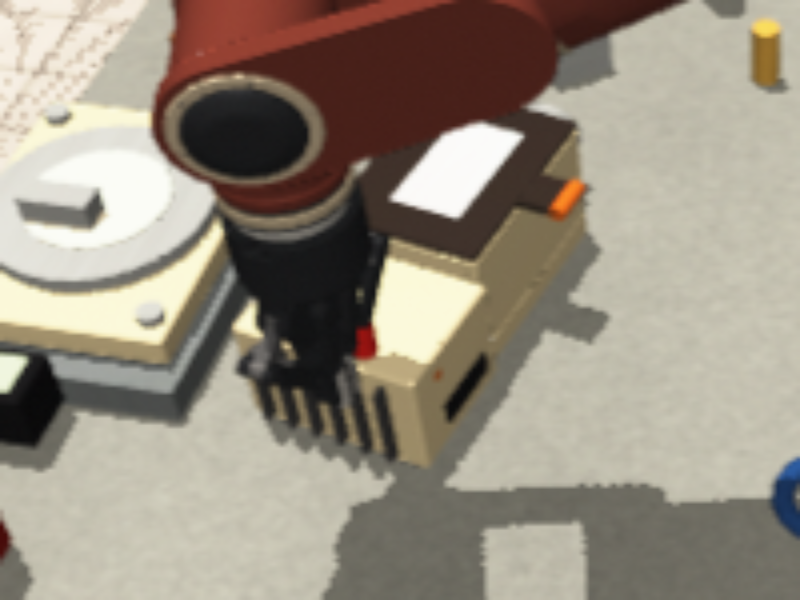

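The gripper stands just outside the red knob, at (365,340) in the crop. Now push.

```bash
python3 -m inch '[[[0,0,-0.001],[0,0,0],0],[[0,-0.01,0],[0,0,0],0],[[0,-0.01,0],[0,0,0],0],[[0,-0.01,0],[0,0,0],0]]'; python3 -m inch '[[[0,-0.01,0],[0,0,0],0],[[0,-0.01,0],[0,0,0],0],[[0,-0.01,0],[0,0,0],0],[[0,-0.01,0],[0,0,0],0],[[0,-0.008,0],[0,0,0],0],[[0,0,0],[0,0,0],0]]'
python3 - <<'E'
from h import *
print(inlamp(pose()[0]))
E
```

```text
time: 4.3
tool_pos: [0.5966, 0.236, 0.1334]
tool_rot: [0.001, 0.103, 0.995, 0.002]
contact_force: [-2.5, 5.9, 0.4]
gripper_width: 0.003
grasp_force: 2.5
time: 4.9
tool_pos: [0.5876, 0.1874, 0.1321]
tool_rot: [0.002, 0.103, 0.995, 0.0]
contact_force: [3.3, 4.3, 1.0]
gripper_width: 0.0
grasp_force: 2.2
[-22.21928148 120.97982775 132.05188251]
```

```bash
python3 -m inch '[[[0,-0.004,0],[0,0,0],0],[[0,-0.004,0],[0,0,0],0],[[0,0,0],[0,0,0],0]]'; python3 -m inch '[[[0,-0.003,0],[0,0,0],0],[[0,0,0],[0,0,0],0]]'
python3 -m inch '[[[0,-0.002,0],[0,0,0],0],[[0,0,0],[0,0,0],0]]'
python3 - <<'E'
from h import *
print(inlamp(pose()[0]))
E
```

```text
time: 5.2
tool_pos: [0.5866, 0.1808, 0.1321]
tool_rot: [0.002, 0.103, 0.995, 0.001]
contact_force: [5.9, 5.3, 0.2]
gripper_width: -0.003
grasp_force: 3.0
time: 5.4
tool_pos: [0.5862, 0.1782, 0.1321]
tool_rot: [0.003, 0.103, 0.995, 0.001]
contact_force: [6.3, 5.8, -0.4]
gripper_width: -0.001
grasp_force: 3.4
time: 5.6
tool_pos: [0.586, 0.1765, 0.1321]
tool_rot: [0.003, 0.103, 0.995, 0.001]
contact_force: [5.9, 5.8, -0.5]
gripper_width: -0.0
grasp_force: 3.8
[-21.51838763 109.92901732 132.14852496]
```

```bash
python3 -m inch '[[[0,-0.003,0],[0,0,0],0],[[0,0,0],[0,0,0],0]]'
python3 -m inch '[[[0,-0.003,0],[0,0,0],0],[[0,0,0],[0,0,0],0]]'
python3 - <<'E'
from h import *
print(inlamp(pose()[0]))
im,d,w=cloud("side"); a=im[170:330,100:300]; im2,_,_=cloud("wrist"); 
save("s3.png",np.hstack([cv2.resize(a,(400,320)),cv2.resize(im2[100:420,80:480],(400,320))]))
E
```

```text
time: 5.8
tool_pos: [0.5858, 0.1753, 0.1323]
tool_rot: [0.004, 0.103, 0.995, 0.004]
contact_force: [9.1, 12.5, -2.5]
gripper_width: 0.0
grasp_force: 7.0
time: 6.0
tool_pos: [0.5858, 0.1747, 0.1324]
tool_rot: [0.005, 0.103, 0.995, 0.006]
contact_force: [12.3, 20.0, -6.1]
gripper_width: -0.002
grasp_force: 11.2
[-21.34090068 108.13316011 132.35243092]
```

View pics/s3.png

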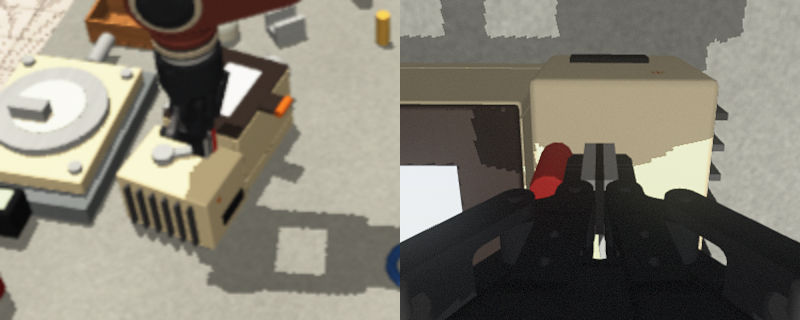

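The knob sits against the closed fingers at the stop and the force rises stiffly. I'll let it swing back by backing off past its rest position, then rise.

```bash
python3 -m inch '[[[0,0.015,0],[0,0,0],0],[[0,0.015,0],[0,0,0],0],[[0,0.02,0],[0,0,0],0],[[0,0.02,0],[0,0,0],0],[[0,0.02,0],[0,0,0],0],[[0,0,-0.02],[0,0,0],0.5],[[0,0,-0.04],[0,0,0],0.6],[[0,0,-0.04],[0,0,0],0.6]]'
python3 - <<'E'
from h import *
im,d,w=cloud("wrist"); save("w4.png",im)
print(inlamp(pose()[0])); 
h=cv2.cvtColor(im,cv2.COLOR_RGB2HSV); m=((h[...,0]<6)|(h[...,0]>174))&(h[...,1]>150)
q=w[m]; q=q[(q[:,2]>.09)&(q[:,2]<.14)]; print(len(q)); print(inlamp(np.median(q,0)))
for t in ((-79,0,200),(-79,0,120)): print(t,*toolshift(*t))
E
```

```text
time: 6.9
tool_pos: [0.6002, 0.2586, 0.2303]
tool_rot: [-0.002, 0.102, 0.995, -0.001]
contact_force: [0.5, 0.1, 0.4]
gripper_width: 0.505
grasp_force: 0.0
[-21.42538071 195.04939074 240.61410094]
1127
[146.96549584 315.52280406 122.46293782]
(-79, 0, 200) [ 0.0592 -0.1949  0.0392] [0.50675512 0.08105987 0.2       ]
(-79, 0, 120) [ 0.0599 -0.1952  0.1192] [0.50675512 0.08105987 0.12      ]
```

```bash
python3 -m inch '[[[0.011,-0.039,0],[0,0,0],0.6],[[0.011,-0.039,0],[0,0,0],0.6],[[0.011,-0.039,0],[0,0,0],0.6],[[0.011,-0.039,0],[0,0,0],0.6],[[0.011,-0.039,0],[0,0,0],0.6],[[0,0,0],[0,0,0],0.6],[[0,0,0],[0,0,0],0.6]]'
python3 - <<'E'
from h import *
def red(n):
    im,d,w=cloud(n); h=cv2.cvtColor(im,cv2.COLOR_RGB2HSV); l=inlamp(w)
    b=(l[...,2]>95)&(l[...,2]<140)&(h[...,1]>150)
    r=b&((h[...,0]<5)|(h[...,0]>174))&(h[...,2]>90)&(abs(l[...,1]-120)<60)&(abs(l[...,0])<60)
    o=b&(h[...,0]>4)&(h[...,0]<18)&(h[...,2]>110)&(abs(l[...,0]+78)<25)&(abs(l[...,1])<30)
    print(n,r.sum(),np.median(l[r],0),o.sum(),np.median(l[o],0) if o.sum() else 0, l[o].min(0) if o.sum() else 0,l[o].max(0) if o.sum() else 0)
red("side");red("scene");red("wrist")
print(pose()[0],inlamp(pose()[0]),*toolshift(-76,0,116))
E
```

```text
time: 7.65
tool_pos: [0.5074, 0.0781, 0.2311]
tool_rot: [0.0, 0.103, 0.995, -0.0]
contact_force: [-0.4, -0.1, 0.2]
gripper_width: 0.599
grasp_force: 0.0
side 67 [-23.90773362 159.01867615 121.59015258] 52 [-79.75307598   1.69496184 115.30882355] [-84.86936969 -16.34952301 108.10205375] [-72.54849226  15.35226145 120.05378712]
scene 40 [-10.89600667 156.77169114 120.7676342 ] 28 [-74.6073559    1.24421371 114.78647483] [-80.90440206 -10.89135389 108.66343757] [-68.21540989  13.42874222 117.86985083]
wrist 407 [-20.05383285 153.24402439 128.59860096] 630 [-79.72323752  -0.72802187 114.92450049] [-84.38062392 -15.90566012 110.15185489] [-72.72246187  13.75569512 117.72069451]
[0.50776686 0.0791655  0.23101647] [-77.61364302  -1.64020122 231.01647217] [-0.0016  0.0016  0.115 ] [0.50968847 0.08043101 0.116     ]
```

The lever is back at rest and the bar is where expected. Descend and pinch.

```bash
python3 -m inch '[[[-0.002,0.001,0.03],[0,0,0],0.6],[[0,0,0.03],[0,0,0],0.6],[[0,0,0.03],[0,0,0],0.6],[[0,0,0.02],[0,0,0],0.6],[[0,0,0.007],[0,0,0],0.6],[[0,0,0],[0,0,0],0.6],[[0,0,0],[0,0,0],0.2],[[0,0,0],[0,0,0],0.2]]'; python3 -m inch '[[[0,0,0],[0,0,0],0.2],[[0,0,0],[0,0,0],0.2],[[0,0,0],[0,0,0],0.2]]'
python3 - <<'E'
from h import *
p=inlamp(pose()[0]);print(p)
th=np.linspace(0,1.86,25); r=140
P=np.c_[62-r*np.cos(th),109+r*np.sin(th)]
d=np.diff(P,axis=0)/1e3
for a in d: print([round(-a[0],4),0,round(-a[1],4)])
E
```

```text
time: 8.6
tool_pos: [0.5108, 0.0804, 0.1158]
tool_rot: [0.002, 0.103, 0.995, 0.002]
contact_force: [0.6, 5.7, -1.3]
gripper_width: 0.338
grasp_force: 59.2
time: 8.9
tool_pos: [0.5108, 0.0804, 0.1158]
tool_rot: [0.002, 0.103, 0.995, 0.002]
contact_force: [2.1, 6.1, -1.8]
gripper_width: 0.338
grasp_force: 59.2
[-74.88776208   0.17942998 115.83101135]
[np.float64(-0.0004), 0, np.float64(-0.0108)]
[np.float64(-0.0013), 0, np.float64(-0.0108)]
[np.float64(-0.0021), 0, np.float64(-0.0106)]
[np.float64(-0.0029), 0, np.float64(-0.0105)]
[np.float64(-0.0037), 0, np.float64(-0.0102)]
[np.float64(-0.0045), 0, np.float64(-0.0099)]
[np.float64(-0.0052), 0, np.float64(-0.0095)]
[np.float64(-0.006), 0, np.float64(-0.0091)]
[np.float64(-0.0066), 0, np.float64(-0.0086)]
[np.float64(-0.0073), 0, np.float64(-0.008)]
[np.float64(-0.0079), 0, np.float64(-0.0074)]
[np.float64(-0.0084), 0, np.float64(-0.0068)]
[np.float64(-0.0089), 0, np.float64(-0.0061)]
[np.float64(-0.0094), 0, np.float64(-0.0054)]
[np.float64(-0.0098), 0, np.float64(-0.0047)]
[np.float64(-0.0101), 0, np.float64(-0.0039)]
[np.float64(-0.0104), 0, np.float64(-0.0031)]
[np.float64(-0.0106), 0, np.float64(-0.0023)]
[np.float64(-0.0107), 0, np.float64(-0.0015)]
[np.float64(-0.0108), 0, np.float64(-0.0006)]
[np.float64(-0.0108), 0, np.float64(0.0002)]
[np.float64(-0.0108), 0, np.float64(0.001)]
[np.float64(-0.0107), 0, np.float64(0.0019)]
[np.float64(-0.0105), 0, np.float64(0.0027)]
```

```bash
python3 -m inch '[[[-0.0004,0,-0.0108],[0,0,0],0.2],[[-0.0013,0,-0.0108],[0,0,0],0.2],[[-0.0021,0,-0.0106],[0,0,0],0.2],[[-0.0029,0,-0.0105],[0,0,0],0.2],[[-0.0037,0,-0.0102],[0,0,0],0.2],[[-0.0045,0,-0.0099],[0,0,0],0.2],[[-0.0052,0,-0.0095],[0,0,0],0.2],[[-0.006,0,-0.0091],[0,0,0],0.2]]'
```

```text
time: 9.7
tool_pos: [0.5353, 0.0751, 0.1957]
tool_rot: [0.0, 0.103, 0.995, 0.002]
contact_force: [5.5, 5.9, -9.0]
gripper_width: 0.336
grasp_force: 59.8
```

```bash
python3 -m inch '[[[-0.0066,0,-0.0086],[0,0,0],0.2],[[-0.0073,0,-0.008],[0,0,0],0.2],[[-0.0079,0,-0.0074],[0,0,0],0.2],[[-0.0084,0,-0.0068],[0,0,0],0.2],[[-0.0089,0,-0.0061],[0,0,0],0.2],[[-0.0094,0,-0.0054],[0,0,0],0.2],[[-0.0098,0,-0.0047],[0,0,0],0.2],[[-0.0101,0,-0.0039],[0,0,0],0.2]]'
python3 - <<'E'
from h import *
print(inlamp(pose()[0]))
E
```

```text
time: 10.5
tool_pos: [0.6009, 0.061, 0.2454]
tool_rot: [-0.002, 0.102, 0.995, 0.001]
contact_force: [-1.0, 4.7, -7.2]
gripper_width: 0.333
grasp_force: 59.6
[1.73006537e+01 8.98044324e-02 2.45371194e+02]
```

```bash
python3 -m inch '[[[-0.0104,0,-0.0031],[0,0,0],0.2],[[-0.0106,0,-0.0023],[0,0,0],0.2],[[-0.0107,0,-0.0015],[0,0,0],0.2],[[-0.0108,0,-0.0006],[0,0,0],0.2],[[-0.0108,0,0.0002],[0,0,0],0.2],[[-0.0108,0,0.001],[0,0,0],0.2],[[-0.0107,0,0.0019],[0,0,0],0.2],[[-0.0105,0,0.0027],[0,0,0],0.2]]'
python3 - <<'E'
from h import *
print(inlamp(pose()[0]))
im,d,w=cloud("side"); save("s5.png",cv2.resize(im[100:320,100:320],(500,500)))
E
```

```text
time: 11.3
tool_pos: [0.6849, 0.0429, 0.2481]
tool_rot: [-0.002, 0.102, 0.995, 0.001]
contact_force: [-2.2, 4.5, -3.1]
gripper_width: 0.336
grasp_force: 59.2
[1.03183190e+02 3.89083149e-02 2.48107749e+02]
```

View pics/s5.png

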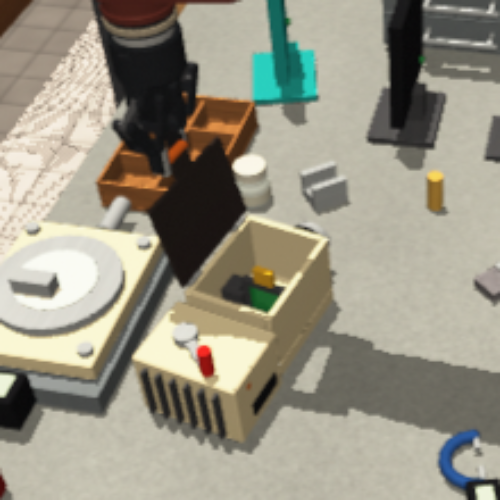

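The flap is open and leaning back. The yellow tab is visible at (262,277) in the crop and the lever is at rest. Release and lift clear.

```bash
python3 -m inch '[[[0,0,0],[0,0,0],0.6],[[0,0,0],[0,0,0],0.6],[[0,0,0],[0,0,0],0.6],[[0,0,-0.02],[0,0,0],0.6],[[0,0,-0.03],[0,0,0],0.6],[[0,0,-0.02],[0,0,0],0.6],[[0.03,0,0],[0,0,0],0.4],[[0.03,0,0],[0,0,0],0.4]]';python3 -m inch '[[[0.03,0,0.01],[0,0,0],0.4],[[0.02,0,0.01],[0,0,0],0.4],[[0,0,0],[0,0,0],0.4],[[0,0,0],[0,0,0],0.4]]'
python3 - <<'E'
from h import *
p=pose()[0]
for n in ("wrist","scene","side"):
    im,d,w=cloud(n); l=inlamp(w); h=cv2.cvtColor(im,cv2.COLOR_RGB2HSV)
    if n=="wrist": save("w6.png",im)
    y=(h[...,0]>17)&(h[...,0]<32)&(h[...,1]>150)&(h[...,2]>60)&(abs(l[...,0])<40)&(abs(l[...,1])<40)&(l[...,2]>65)&(l[...,2]<104)
    if y.sum(): q=l[y]; print(n,y.sum(),np.median(q,0),np.percentile(q,2,0),np.percentile(q,98,0)); t=q[q[:,2]>94]; print(" top",len(t),t.mean(0) if len(t) else 0)
    if n!="wrist":
        f=(l[...,0]>60)&(l[...,0]<125)&(abs(l[...,1])<70)&(l[...,2]>130)&(l[...,2]<220)&(h[...,2]<120); q=l[f]
        if len(q)>50: k=np.polyfit(q[:,2],q[:,0],1); print("flap lean deg",np.rad2deg(np.arctan(k[0])),len(q))
print(inlamp(p),*toolshift(0,0,98))
E
```

```text
time: 12.15
tool_pos: [0.6268, 0.0539, 0.32]
tool_rot: [0.002, 0.103, 0.995, -0.0]
contact_force: [0.1, 0.6, 0.1]
gripper_width: 0.396
grasp_force: 0.0
time: 12.55
tool_pos: [0.5781, 0.0644, 0.2989]
tool_rot: [0.001, 0.103, 0.995, -0.0]
contact_force: [-0.7, -0.6, 0.5]
gripper_width: 0.402
grasp_force: 0.0
wrist 7 [-9.18975411 -4.23407591 97.58445038] [-12.82788413  -4.25186005  96.50876218] [-0.52512755 -4.19669051 99.22433808]
 top 7 [-7.70356066 -4.22681716 97.71430874]
flap lean deg 12.385597244951573 1362
side 68 [-2.34360255  2.89545881 92.75590507] [-13.66392276  -3.71556095  77.93409233] [  9.61777084   5.92879591 100.6953041 ]
 top 31 [-1.1883783   1.12231803 97.53533232]
flap lean deg 13.41613392450198 1213
[ -5.78608012  -1.35438148 298.91005116] [-0.0046  0.0013  0.201 ] [0.584  0.0645 0.098 ]
```

View pics/w6.png

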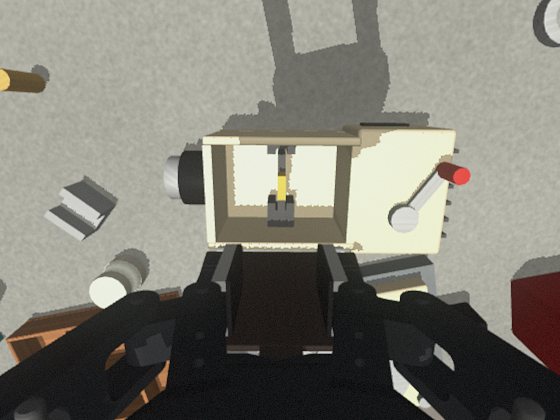

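The wrist view shows the yellow tab top at about (282,187), standing in the slot, with the rails dark around it.

```bash
python3 - <<'E'
from h import *
im=cv2.imread("pics/w6.png"); h=cv2.cvtColor(im,cv2.COLOR_BGR2HSV)
y=(h[...,0]>17)&(h[...,0]<34)&(h[...,1]>120); y[:160]=0;y[215:]=0;y[:,:265]=0;y[:,300:]=0
K,Rm,t=cam("wrist"); vv,uu=np.nonzero(y); print(len(uu),uu.min(),uu.max(),vv.min(),vv.max())
ray=np.c_[(uu-K[0,2])/K[0,0],(vv-K[1,2])/K[1,1],np.ones(len(uu))]@Rm; c=-Rm.T@t
P=c+ray*((.098-c[2])/ray[:,2])[:,None]; l=inlamp(P); print(l.mean(0),l.min(0),l.max(0))
print("cam in lamp",inlamp(c))
print(*toolshift(0,0,94))
for v in range(160,215,4): print(v,h[v,276:290,0].tolist())
E
```

```text
212 278 285 173 199
[-1.32262601 -0.81646345 98.        ] [-14.36346223  -4.1989668   98.        ] [11.45264688  2.74530189 98.        ]
cam in lamp [-73.48070196  -3.1398052  415.75533369]
[-0.0046  0.0013  0.205 ] [0.584  0.0645 0.094 ]
160 [34, 36, 33, 21, 25, 24, 30, 20, 40, 23, 21, 23, 22, 22]
164 [37, 36, 33, 23, 18, 18, 30, 30, 45, 21, 21, 21, 22, 22]
168 [36, 34, 30, 24, 34, 30, 20, 41, 30, 21, 22, 21, 22, 22]
172 [36, 33, 21, 20, 21, 20, 21, 22, 21, 22, 23, 22, 21, 22]
176 [37, 30, 24, 24, 24, 24, 24, 24, 24, 24, 22, 21, 22, 27]
180 [39, 29, 27, 27, 26, 27, 27, 27, 27, 25, 22, 20, 25, 31]
184 [39, 29, 27, 27, 27, 27, 27, 27, 27, 26, 23, 22, 21, 27]
188 [41, 29, 27, 27, 27, 27, 27, 27, 27, 26, 23, 21, 24, 29]
192 [22, 23, 27, 27, 27, 27, 27, 27, 27, 25, 24, 29, 21, 22]
196 [23, 22, 27, 27, 26, 26, 26, 26, 27, 24, 78, 35, 26, 34]
200 [22, 23, 23, 24, 25, 24, 24, 23, 24, 25, 30, 30, 34, 40]
204 [27, 24, 23, 30, 48, 36, 36, 30, 53, 26, 26, 40, 15, 18]
208 [33, 25, 30, 30, 30, 20, 45, 23, 24, 42, 30, 20, 30, 23]
212 [18, 30, 23, 30, 42, 42, 23, 21, 18, 15, 30, 20, 30, 30]
```

```bash
python3 -m inch '[[[-0.0018,0.0005,0.035],[0,0,0],0.4],[[-0.0018,0.0005,0.035],[0,0,0],0.4],[[0,0,0.035],[0,0,0],0.4],[[0,0,0.035],[0,0,0],0.4],[[0,0,0.03],[0,0,0],0.4],[[0,0,0.02],[0,0,0],0.4],[[0,0,0.01],[0,0,0],0.4],[[0,0,0],[0,0,0],0.4]]'
python3 - <<'E'
from h import *
print(*toolshift(-1,-.3,94)); print(pose()[1].as_euler("zyx",degrees=True), manip.state()["contact_force"])
E
```

```text
time: 13.5
tool_pos: [0.5812, 0.0646, 0.0965]
tool_rot: [-0.001, 0.103, 0.995, -0.0]
contact_force: [-0.1, -0.1, -1.0]
gripper_width: 0.404
grasp_force: 0.0
[-0.0018  0.0001  0.0025] [0.58295933 0.06441628 0.094     ]
[-1.68194658e+02 -1.50178559e-01  1.79998423e+02] [-0.09505468 -0.14354191 -0.9741813 ]
```

```bash
python3 -m inch '[[[-0.002,0,0.002],[0,0,0],0.4],[[0,0,0],[0,0,0],0],[[0,0,0],[0,0,0],0],[[0,0,0],[0,0,0],0],[[0,0,0],[0,0,0],0],[[0,0,0],[0,0,0],0]]'
```

```text
time: 14.1
tool_pos: [0.5846, 0.0645, 0.0977]
tool_rot: [0.002, 0.103, 0.995, 0.0]
contact_force: [0.6, -0.1, 5.7]
gripper_width: 0.082
grasp_force: 60.5
```

```bash
python3 -m inch '[[[0,0,-0.006],[0,0,0],0],[[0,0,-0.01],[0,0,0],0],[[0,0,-0.01],[0,0,0],0],[[0,0,-0.015],[0,0,0],0],[[0,0,-0.015],[0,0,0],0]]'; python3 -m inch '[[[0,0,-0.02],[0,0,0],0],[[0,0,-0.03],[0,0,0],0],[[0,0,-0.03],[0,0,0],0],[[0,0,-0.03],[0,0,0],0],[[0,0,0],[0,0,0],0],[[0,0,0],[0,0,0],0]]'
python3 - <<'E'
from h import *
p,r=pose(); print(p)
im,d,w=cloud("side"); l=inlamp(w); h=cv2.cvtColor(im,cv2.COLOR_RGB2HSV)
g=(h[...,0]>40)&(h[...,0]<85)&(h[...,1]>100)&(abs(l[...,0])<60)&(abs(l[...,1])<60)&(l[...,2]>110)
print(g.sum(),np.median(l[g],0)); 
ws=np.load("scene0.npy").reshape(-1,3); ws=np.vstack([ws,np.load("side0.npy").reshape(-1,3)])
for (x0,x1,y0,y1) in ((.53,.70,-.46,-.31),(.53,.70,-.31,-.05)):
    m=(ws[:,0]>x0)&(ws[:,0]<x1)&(ws[:,1]>y0)&(ws[:,1]<y1)&(ws[:,2]>.02); q=ws[m]; print(len(q),q.min(0),q.max(0))
im,d,w=cloud("scene"); save("sc7.png",im)
E
```

```text
time: 14.6
tool_pos: [0.5834, 0.0644, 0.1532]
tool_rot: [0.0, 0.103, 0.995, 0.0]
contact_force: [-0.4, -0.2, -0.8]
gripper_width: 0.076
grasp_force: 59.7
time: 15.2
tool_pos: [0.5838, 0.0644, 0.2636]
tool_rot: [0.001, 0.103, 0.995, 0.0]
contact_force: [-1.2, -0.4, -1.5]
gripper_width: 0.078
grasp_force: 59.7
[0.58381165 0.06441882 0.26360932]
165 [ -2.70366108   1.76550342 213.75086216]
428 [ 0.67952934 -0.45933566  0.02220505] [ 0.69996457 -0.36320608  0.21835944]
1532 [ 0.53602184 -0.21667049  0.02000402] [ 0.69989518 -0.05000978  0.55595889]
```

View pics/sc7.png

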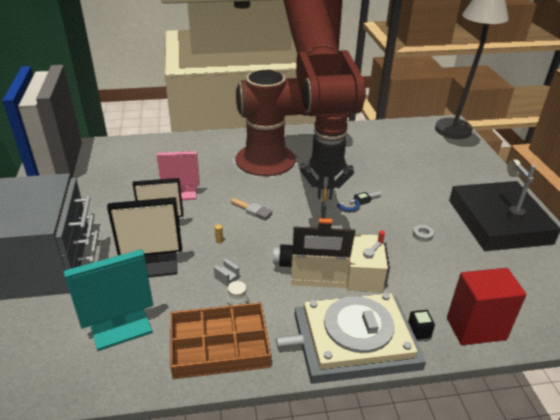

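The scene shows the filter lifted on the gripper at (325,200), the flap standing open and the other things undisturbed. I'll check forearm clearance before going near the panel.

```bash
python3 - <<'E'
from h import *
p,r=pose()
u=-p[:2]/np.hypot(*p[:2]); q=[]
for n in ("scene","side"):
    im,d,w=cloud(n); h=cv2.cvtColor(im,cv2.COLOR_RGB2HSV); q.append(w.reshape(-1,3))
q=np.vstack(q); q=q[np.isfinite(q[:,0])]; d=q[:,:2]-p[:2]; a=d@u; b=d@[-u[1],u[0]]
for lo in range(0,360,30):
    m=(a>lo/1e3)&(a<(lo+30)/1e3)&(abs(b)<.09)&(q[:,2]>.13); print(lo,m.sum(),(np.percentile(q[m][:,2],1)-p[2]).round(3) if m.sum()>5 else 0)
M=r.as_matrix(); ang=np.arctan2(M[1,1],M[0,1]); tgt=np.arctan2(.0191,.9998); print(ang,tgt,"turn about tool z",ang-tgt)
T=np.array([.6027,-.379,.264]); print(M.T@(T-p))
E
```

```text
0 2824 -0.07
30 1301 0.104
60 1131 0.224
90 1794 0.229
120 1199 0.235
150 1095 0.243
180 1177 0.25
210 1228 0.256
240 1254 0.267
270 1258 0.274
300 1032 0.282
330 746 0.289
1.365021581991088 0.019101497255120222 turn about tool z 1.3459200847359678
[-0.11022389 -0.42997528 -0.0034514 ]
```

```bash
python3 -m inch '[[[-0.005,-0.02,0],[0,0,0],0],[[-0.01,-0.04,0],[0,0,0],0],[[-0.01,-0.04,0],[0,0,0],0],[[-0.01,-0.04,0],[0,0,0],0],[[-0.01,-0.04,0],[0,0,0],0],[[-0.01,-0.04,0],[0,0,0],0],[[-0.005,-0.02,0],[0,0,0],0]]'; python3 -m inch '[[[0,0,0],[0,0,0.13],0],[[0,0,0],[0,0,0.149],0],[[0,0,0],[0,0,0.149],0],[[0,0,0],[0,0,0.149],0],[[0,0,0],[0,0,0.149],0],[[0,0,0],[0,0,0.149],0],[[0,0,0],[0,0,0.149],0],[[0,0,0],[0,0,0.149],0]]'; python3 -m inch '[[[0,0,0],[0,0,0.149],0],[[0,0,0],[0,0,0.024],0],[[0,0,0],[0,0,0],0],[[0,0,0],[0,0,0],0]]'
python3 - <<'E'
from h import *
p,r=pose(); M=r.as_matrix(); print(p,M.round(4)); print(M.T@(np.array([.6027,-.379,.1797])-p), np.arctan2(M[1,1],M[0,1]))
E
```

```text
time: 16.1
tool_pos: [0.5923, -0.1857, 0.2602]
tool_rot: [-0.001, 0.104, 0.995, -0.0]
contact_force: [-0.3, 0.8, -1.1]
gripper_width: 0.079
grasp_force: 59.7
time: 16.9
tool_pos: [0.5925, -0.1826, 0.2602]
tool_rot: [-0.001, 0.638, 0.77, -0.0]
contact_force: [0.5, 0.1, -1.7]
gripper_width: 0.082
grasp_force: 59.6
time: 17.3
tool_pos: [0.5929, -0.1827, 0.2613]
tool_rot: [-0.0, 0.7, 0.715, -0.0]
contact_force: [-0.3, 0.0, -1.0]
gripper_width: 0.08
grasp_force: 59.6
[ 0.59290701 -0.18269075  0.2613339 ] [[-2.100e-02  9.998e-01 -9.000e-04]
 [ 9.998e-01  2.100e-02  4.000e-04]
 [ 4.000e-04 -9.000e-04 -1.000e+00]]
[-0.19650718  0.0057359   0.08154351] 0.021040277795057138
```

```bash
python3 -m inch '[[[-0.02,0.001,0],[0,0,0],0],[[-0.04,0.001,0],[0,0,0],0],[[-0.04,0.001,0],[0,0,0],0],[[-0.04,0.001,0],[0,0,0],0],[[-0.04,0.0017,0],[0,0,0],0],[[-0.0165,0,0.01],[0,0,0],0],[[0,0,0.025],[0,0,0],0],[[0,0,0.025],[0,0,0],0]]'; python3 -m inch '[[[0,0,0.0215],[0,0,0],0],[[0,0,0],[0,0,0],0],[[0,0,0],[0,0,0],0],[[0,0,0],[0,0,0],0]]'
python3 - <<'E'
from h import *
p,r=pose(); M=r.as_matrix(); print(p,M.T@(np.array([.6027,-.379,.1797])-p), np.arctan2(M[1,1],M[0,1]))
F={n:cloud(n) for n in ("scene","side")}
for n,(im,d,w) in F.items():
    h=cv2.cvtColor(im,cv2.COLOR_RGB2HSV); m=(h[...,0]>40)&(h[...,0]<85)&(h[...,1]>80)&(abs(w[...,0]-.6)<.05)&(abs(w[...,1]+.38)<.06)&(w[...,2]>.08)
    q=w[m]; print(n,len(q))
    if len(q)>20:
        c=q.mean(0); print(np.median(q,0),(np.percentile(q,2,0)+np.percentile(q,98,0))/2,np.linalg.svd(q-c)[2][2] if len(q)<3000 else 0)
im,d,w=F["scene"]; V=im.min(2)
m=(V>90)&(abs(w[...,0]-.513)<.015)&(abs(w[...,1]+.381)<.08)&(w[...,2]>.05)&(w[...,2]<.21); q=w[m]
c=q.mean(0); nn=np.linalg.svd(q-c,full_matrices=False)[2][2]; nn*=np.sign(nn[0]); print("panel",len(q),c,nn,"edges",np.percentile(q,[.5,99.5],0))
a=F["scene"][0][120:320,60:280]; b=F["side"][0][60:200,170:340]
save("fin.png",np.hstack([cv2.resize(a,(400,400)),cv2.resize(b,(400,400))]))
E
```

```text
time: 18.1
tool_pos: [0.6024, -0.3806, 0.2013]
tool_rot: [0.0, 0.701, 0.714, 0.0]
contact_force: [-0.2, 0.7, -1.9]
gripper_width: 0.08
grasp_force: 59.7
time: 18.5
tool_pos: [0.6033, -0.3797, 0.1824]
tool_rot: [0.001, 0.7, 0.714, 0.0]
contact_force: [0.2, 0.3, -0.3]
gripper_width: 0.082
grasp_force: 59.6
[ 0.6032699  -0.37972055  0.18240532] [ 0.0007363  -0.00056175  0.00270278] 0.019355963315558725
scene 139
[ 0.60703499 -0.36950724  0.13348476] [ 0.60714451 -0.37725369  0.13221807] [-0.99858687 -0.03056696  0.04347325]
side 31
[ 0.60092601 -0.38345709  0.12985988] [ 0.59978011 -0.38527064  0.13417354] [-0.9983956  -0.04023721 -0.03983966]
panel 1848 [ 0.51274573 -0.37535084  0.13492171] [ 0.99979435  0.02019304 -0.0018688 ] edges [[ 0.50674521 -0.45526331  0.0567298 ]
 [ 0.5194854  -0.3063758   0.2050539 ]]
```

View pics/fin.png

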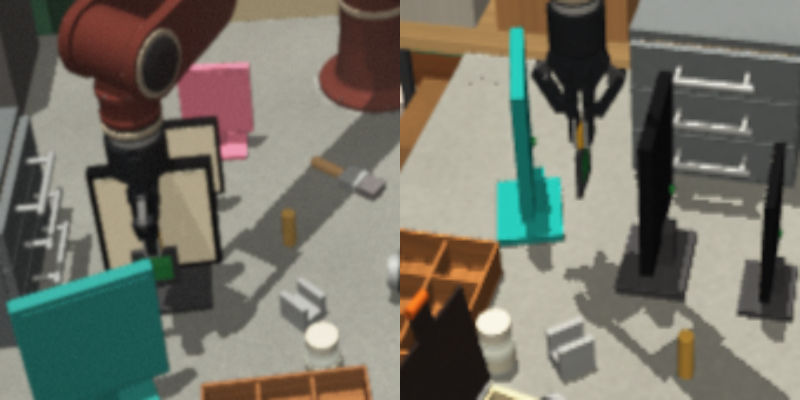

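The plate hangs parallel in front of the larger black panel, clear of everything (side crop at (583,165), panel at (655,170)). One small trim down, settle and hand in.

```bash
python3 -m inch '[[[0.0005,-0.0005,0.0025],[0,0,0],0],[[0,0,0],[0,0,0],0],[[0,0,0],[0,0,0],0],[[0,0,0],[0,0,0],0],[[0,0,0],[0,0,0],0],[[0,0,0],[0,0,0],0],[[0,0,0],[0,0,0],0],[[0,0,0],[0,0,0],0]]'
python3 -c "
from h import *
print(pose()[0],abs(manip.state()['joint_vel']).max()); print(manip.job_done())"
```

```text
time: 19.4
tool_pos: [0.602, -0.3787, 0.1779]
tool_rot: [-0.0, 0.7, 0.714, -0.0]
contact_force: [-0.7, 0.3, -0.7]
gripper_width: 0.075
grasp_force: 59.6
[ 0.60202233 -0.3786627   0.17793095] 0.0020735530056046688
the job is handed in; nothing more can be done
None
```

I handed the job in at 19.4 s. The shutter lever was swung to its stop and sprang back, and the flap stands open, leaning back past upright. The filter plate is held still in the gripper, parallel to the panel and about 90 mm in front of its middle, and nothing else on the table looked moved.

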